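# Stack the salvage tray on the base tray

### The job

Lift the loose parts tray by its carrying bar, keeping it upright so that nothing spills, and stack it on the base tray that is mounted on the plywood stand, so that all four lugs drop into the sockets and it sits fully home and level. Set it down gently: feel for the sockets by sliding it lightly along the rim rather than pushing hard or dropping it. Leave the other things on the bench alone.

Things in the scene. Friction and masses are not known exactly. Their poses are not given: they have to be found in the camera images.
- carry_tray: the loose grey parts tray to be stacked: 200 mm (its x) x 130 mm (its y), 0.33 to 0.6 kg plus 0.18 kg of parts. Origin: centre, level with the lug tips (z = 0 standing on the bench); z up. Floor underside at z = 12, floor top 16, side walls (4 mm thick) up to z = 52 mm. It fits either way round.
- bar (a point): middle of the parts tray's carrying bar, 86 mm above the tray's origin. The bar runs along the tray's x: 112 mm long, 18 mm wide (y), z = 75 to 97 mm in the tray's frame, on two posts at x = +-52 mm. Pinch it across y.
- lug (a point): tip of one of the parts tray's four round lugs: 12 mm across, 12 mm long, the last 4 mm tapering to 9 mm across; under the floor at x = +-72, y = +-53 mm (this one at +72, +53)
- stand: plywood board 380 mm (its x) x 160 mm (its y) x 12 mm, screwed to the bench; origin: centre of its underside, z up. It carries the grey base tray, 300 mm (x) x 130 mm (y), exactly parallel to the board and centred across it (y). The trays must not press on each other, in any direction, with more than 30 N.
- slots (a point): centre of the board's top. The base tray is clamped fast in slots along the board's x: its centre stands anywhere from -28 to +28 mm from here along x. That offset is in no measured pose: it must be felt or seen.
- rim_mark (a point): 66 mm above the board's origin: height of the base tray's flat rims, along its full length at both long sides, y = 41 to 65 mm either side. In them four square sockets 14.5 mm wide, 14 mm deep, at x = +-72 mm from the base tray's centre, y = +-53 mm. Soft feet under it give 1 mm per 5 N, at most 8 mm. Home, the parts tray's floor lies on the rims: its origin 12 mm below here, less the feet's give.
- transformer: small transformer, 36 x 40 x 26 mm, 0.11 kg, lying loose in the parts tray (origin: centre of its underside); it must stay in
- speaker: small loudspeaker, 44 mm across, 20 mm tall, 0.07 kg, lying loose in the parts tray (origin: centre of its underside); it must stay in
- capacitor: small black can capacitor, 24 mm across, 45 mm tall, standing between the two work places; leave it alone (origin: on it, at the bench)
- screwdriver: screwdriver lying on the bench near the robot; leave it alone (origin: on it, at the bench)
- multimeter: black handheld meter 145 x 75 x 34 mm lying at the left side; leave it alone (origin: on it, at the bench)
- solder_reel: metal reel 56 mm across, 40 mm tall, at the far side; leave it alone (origin: on it, at the bench)
- screw_jar: glass jar 60 mm across, 70 mm tall, at the far side; leave it alone (origin: on it, at the bench)
- radio: small black radio 90 x 150 x 50 mm lying at the right side; leave it alone (origin: on it, at the bench)
Not all that is in view belongs to the job. What is shaped like the speaker but turquoise is not meant.

How it is judged:
By the outcome, as a careful person would: the job done as asked, in the order asked, and still so for the second after the job is handed in, with the robot touching nothing.
It also fails if it takes over 67 s, if anything falls off the work surface, if the arm or the gripper's body presses on something with over 40 N, if the wrist force passes 120 N, or if a joint passes its speed limit or range.

### The arm

A 6-joint arm with a two-finger parallel gripper is mounted at the origin on the work surface. World frame = base frame: x ahead of the robot, y to its left, z up, the work surface at z = 0. Lengths are in m, angles in rad, forces in N, time in s.
With the tool pointing down it reaches from about 0.425 to 0.95 m from the base axis. Payload 3.5 kg.
Tool frame: the origin (TCP) lies at the very end of the fingers, on their centre line; the grasp point (between the pads) lies 19 mm behind it; z points along the fingers, y is the line along which they close (so a half turn about z gives the same grasp; the last joint's range is limited). The gripper opens to 85 mm and grips with 20 to 120 N. Pads are 22 mm wide; open, the fingers measure 114 mm over their backs; the gripper's body (76 mm by 85 mm) begins 54 mm behind the grasp point. The pads swing forward as they close: fully open they stand 13 mm farther back than shut.
Start: joints at [-1.26, 0.286, 1.577, -0, 1.279, -0.15], TCP at [0.3, -0.605, 0.231] pointing down, gripper open.
Joint ranges: [-2.77, 2.77], [-0.9, 2.22], [0.21, 2.48], [-1.53, 4.67], [0.24, 2.81], [-2.84, 2.84]. Speed limits (rad/s): [2.79, 2.79, 3.14, 3.14, 3.14, 3.14].

### API

Orientations are given as a unit quaternion [x, y, z, w].
In Python, from plant import ctrl, optics, sign_off gives the robot as it stands.
- The arm moves only by the shell command python3 -m creep 'ROWS' [FORCE]. ROWS is JSON, a list of rows, each an object of numbers: "x", "y", "z": the shift along the tool's x, y, z in mm; "rx", "ry", "rz": the turn, a rotation vector about the tool's x, y, z in degrees; "grip": the opening, from 0 (shut) to 1 (fully open). In form: [{"x": .., "y": .., "z": .., "rx": .., "ry": .., "rz": .., "grip": ..}, ...]. A call has exactly 10 rows; each row shifts and turns the commanded pose from where the row before left it, along the tool's axes as they then stand; what a row does not reach is not made up. A row lasts 1/12 s, in which the tool goes at most 41.7 mm and 7.16 degrees, less where a joint would pass 70% of its speed; a pose out of reach is approached as far as the arm can. A call with a gripper value outside its range is refused whole. The fingers move at their own pace and stop on an object; FORCE is the grip in N (left out, the last holds). Time passes only in rows, so rows that do not move let the fingers close, or fill a call up. It gives the time, the measured TCP pose, the force, the opening and the grip force at its end, in the units of the state.
- ctrl.get_state(): the state, without advancing time (a new reading comes with each control period).
- optics.read_camera(name): name is "scene" or "top" or "wrist"; returns a dict with "color" (480x640x3 uint8, blue, green, red), "K" (3x3 intrinsics, pixels), "D" ([k1, k2, p1, p2, k3] as OpenCV has them; the pictures are not rectified), "R" (3x3) and "t" (3): a world point X has camera coordinates R X + t. Camera axes: x right, y down, z forward; pixel columns grow to the right and rows downward; lengths in m; the calibration is good to about 2 mm. A picture is of the moment at which its call begins. There is no depth.
- sign_off(): hands the job in; it is judged then, once.
The state is a dict: "time": time; "qpos": joint angles; "dq": joint speeds; "joint_efforts": joint torques, N m; "eef_pos": TCP position; "tcp_rot": TCP orientation; "contact_force": force on the tool from outside, world axes, zero at the start; "wrist_torque": the same for the moment, N m; "opening": opening from 0.0 (shut) to 1.0 (fully open); "finger_force": force on a finger pad.
Only numpy, scipy, OpenCV 4.12 (cv2) and the standard library are available. Lean on these libraries where they do the work, as an engineer would, in place of code of your own. Each camera call takes 0.05 s, during which the arm holds its last target. There are 200 camera calls.

## Working session

There is one attempt and no reset: what is moved stays moved. The work goes in short steps, Python scripts to look and compute and a shell command to move; the robot and the scene stay as the last step left them, time stands still between calls to the robot, and variables do not carry over. Pictures are saved under pics/ and viewed, at most 10 in all, crops included, and the job is handed in when it is done.

```bash
mkdir -p pics; ls
python3 - <<'E'
from plant import ctrl, optics
import cv2
s=ctrl.get_state(); print(s)
for n in("scene","top"):
    r=optics.read_camera(n); cv2.imwrite(f"pics/{n}0.png",r["color"]); print(n,r["K"],r["D"],r["R"],r["t"])
E
```

```text
pics
{'time': 0.0, 'qpos': array([-1.25998888e+00,  2.87179946e-01,  1.57819802e+00,  9.58388339e-06,
        1.27859708e+00, -1.49987706e-01]), 'dq': array([ 1.63144388e-05, -1.57871918e-03,  4.35372814e-04,  1.05455672e-03,
        9.63876587e-04, -4.42532573e-04]), 'joint_efforts': array([-1.91267980e-03, -4.05979836e+01, -2.92628664e+01, -2.24420723e-04,
        5.82844979e-03,  1.57789760e-06]), 'eef_pos': array([ 0.29997612, -0.60393871,  0.22992628]), 'tcp_rot': array([ 9.73575306e-01,  2.28363099e-01, -9.11083807e-05, -1.18771565e-03]), 'contact_force': array([0.71225905, 0.39896437, 0.80850442]), 'wrist_torque': array([ 0.00340713,  0.02961191, -0.05961739]), 'finger_force': 0.0, 'opening': 0.9973365208933849}
scene [[485.04991605   0.         318.36887982]
 [  0.         485.04991605 241.86209707]
 [  0.           0.           1.        ]] [-0.04634953  0.          0.          0.          0.        ] [[ 0.20495138  0.97876623  0.00340562]
 [ 0.8447124  -0.17512102 -0.50576041]
 [-0.49442481  0.10653306 -0.86266727]] [-0.09885797 -0.45706944  1.38693494]
top [[465.55461357   0.         322.04341991]
 [  0.         465.55461357 239.26491435]
 [  0.           0.           1.        ]] [-0.0829722  0.         0.         0.         0.       ] [[ 0.01091063 -0.9995351   0.02846985]
 [-0.98509287 -0.01563247 -0.17131157]
 [ 0.17167698 -0.02617633 -0.98480547]] [-0.02936127  0.56889248  0.98066267]
```

View pics/scene0.png

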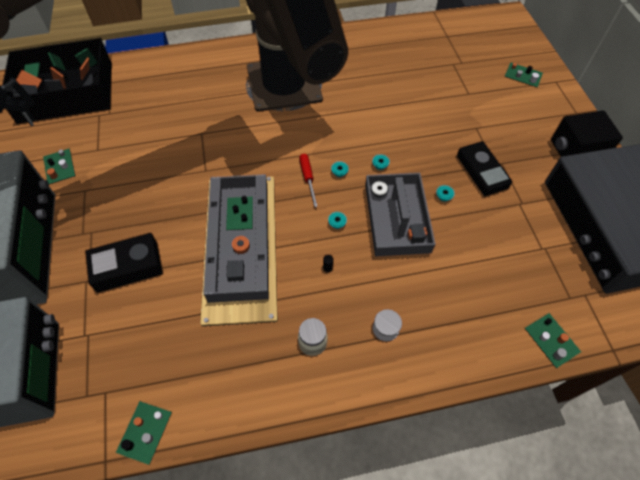

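View pics/top0.png

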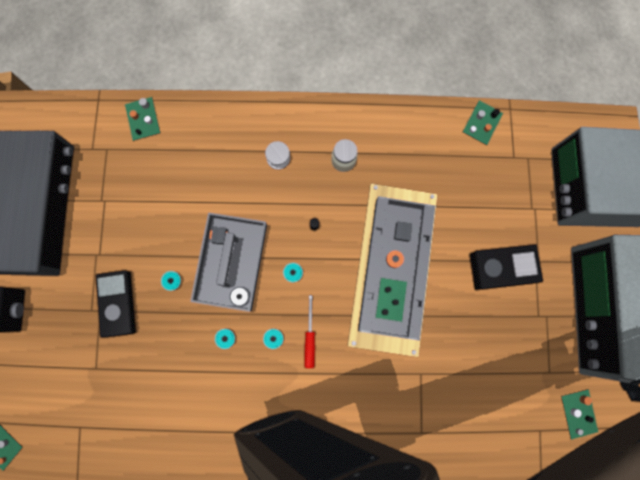

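Scene and top views agree. The parts tray, with its bar, is at top (230,262). The base tray on its plywood is at top (396,270), with dark sockets near (379,230), (427,238), (364,292) and (419,303). The ring-shaped candidates are the white one inside the tray at (239,296) and turquoise ones at (171,281), (293,272), (225,338) and (273,338). The white one fits the speaker. I'll confirm it in an enlarged crop.

Run:
```python
import cv2
i=cv2.imread("pics/top0.png")[178:368,185:450]
cv2.imwrite("pics/crop1.png",cv2.convertScaleAbs(cv2.resize(i,None,fx=3,fy=3,interpolation=cv2.INTER_CUBIC),alpha=1.5))
```

```text
(no output)
```

View pics/crop1.png

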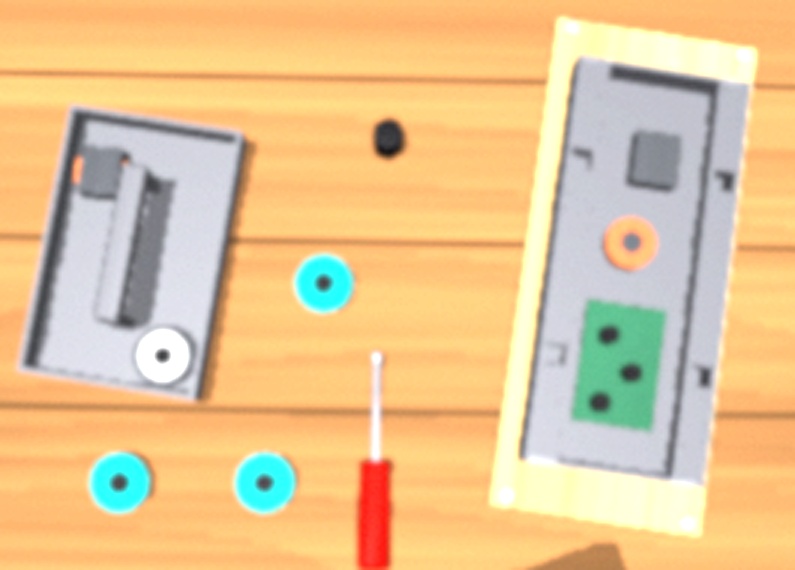

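The crop confirms it: the white speaker at crop (163,356) and the transformer at (102,172) are both in the parts tray with the bar. The other rings are turquoise. The base tray's sockets are at crop (583,155), (726,182), (705,377) and (556,355).

```bash
cat > h.py <<'E'
import numpy as np, cv2
from scipy.optimize import least_squares
from scipy.spatial.transform import Rotation as Rn
from plant import ctrl, optics
def ray(r,p,z):
    u=cv2.undistortPoints(np.float64(p).reshape(-1,1,2),r["K"],np.float64(r["D"]))[:,0]
    d=np.c_[u,np.ones(len(u))]@r["R"]; c=-r["R"].T@r["t"]
    return (c+d*((z-c[2])/d[:,2])[:,None])[:,:2]
def fit(W,M):  # SE2 W=R M+t
    f=lambda q:(np.array(M)@np.array([[np.cos(q[2]),np.sin(q[2])],[-np.sin(q[2]),np.cos(q[2])]])+q[:2]-W).ravel()
    d=W[1]-W[0];m=np.subtract(M[1],M[0])
    s=least_squares(f,[*W.mean(0),np.arctan2(d[1],d[0])-np.arctan2(m[1],m[0])])
    return s.x[:2].round(4),np.degrees(s.x[2]).round(2),(f(s.x).reshape(-1,2)*1e3).round(1).tolist()
def rect(a,b): return [[a,b],[a,-b],[-a,-b],[-a,b]]
E
python3 - <<'E'
from h import *
r=optics.read_camera("top")
g=lambda L:np.array(L)/3+[184.7,177.7]
for n,L,z,a,b in (("tray",[(72,106),(245,134),(199,400),(20,370)],.052,.1,.065),
 ("bar",[(129,163),(150,170),(120,324),(95,316)],.097,.056,.009),
 ("sock",[(583,155),(726,182),(705,377),(556,355)],.066,.072,.053),
 ("board",[(558,17),(757,47),(702,536),(490,506)],.012,.19,.08)):
    print(n,*fit(ray(r,g(L),z),rect(a,b)))
s=ctrl.get_state();R=Rn.from_quat(s["tcp_rot"]).as_matrix();print(R.round(3),s["eef_pos"])
E
```

```text
tray [0.517  0.1804] -8.12 [[1.1, -0.6], [1.9, -0.3], [-1.1, 0.9], [-1.9, -0.0]]
bar [0.5169 0.18  ] -9.39 [[0.3, 1.0], [2.1, -1.8], [-0.1, 0.3], [-2.4, 0.5]]
sock [ 0.5092 -0.1891] -8.19 [[-2.4, -0.6], [0.9, -0.1], [0.6, 1.6], [0.9, -0.9]]
board [ 0.5128 -0.1885] -7.91 [[0.7, 0.5], [-0.4, -0.2], [-0.5, -0.3], [0.2, -0.0]]
[[ 0.896  0.445 -0.001]
 [ 0.445 -0.896  0.002]
 [ 0.    -0.002 -1.   ]] [ 0.30000811 -0.60407362  0.23020222]
```

```bash
python3 -m creep '[{"x":29,"y":-27,"z":-3},{"x":29,"y":-27,"z":-3},{"x":29,"y":-27,"z":-3},{"x":29,"y":-27,"z":-3},{"x":29,"y":-27,"z":-3},{"x":29,"y":-27,"z":-3},{"x":29,"y":-27,"z":-3},{"x":29,"y":-27,"z":-3},{"x":29,"y":-27,"z":-3},{"grip":1}]'
python3 - <<'E'
from h import *
r=optics.read_camera("wrist"); cv2.imwrite("pics/w1.png",r["color"]); print(r["K"],r["R"],r["t"],ctrl.get_state()["eef_pos"])
E
```

```text
[[336.57552155   0.         312.89041198]
 [  0.         336.57552155 239.80384212]
 [  0.           0.           1.        ]] [[ 0.44481645 -0.89562072 -0.00135945]
 [-0.85023296 -0.4227504   0.31366546]
 [-0.28149999 -0.13836771 -0.94953259]] [-0.67457631 -0.04151014  0.38135606] [ 0.30004813 -0.604182    0.23043819]$[0]: bad value
```

View pics/w1.png

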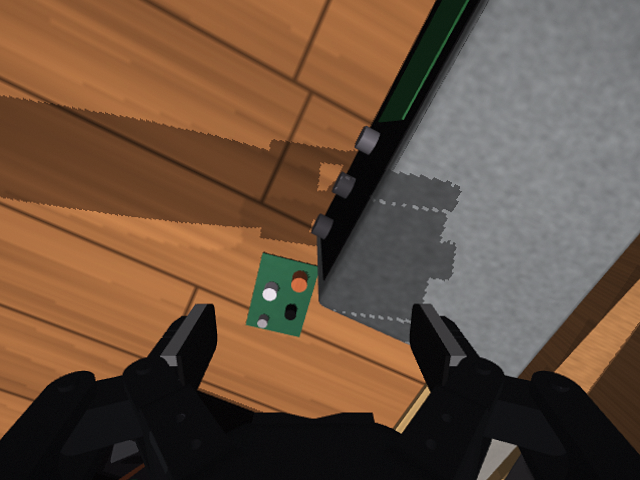

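The call was refused, so the arm hasn't moved and the picture only shows the oscilloscope near the start pose. I'll retry with every key present.

```bash
python3 -m creep '[{"x":29,"y":-27,"z":-3,"rx":0,"ry":0,"rz":0,"grip":1},{"x":29,"y":-27,"z":-3,"rx":0,"ry":0,"rz":0,"grip":1},{"x":29,"y":-27,"z":-3,"rx":0,"ry":0,"rz":0,"grip":1},{"x":29,"y":-27,"z":-3,"rx":0,"ry":0,"rz":0,"grip":1},{"x":29,"y":-27,"z":-3,"rx":0,"ry":0,"rz":0,"grip":1},{"x":29,"y":-27,"z":-3,"rx":0,"ry":0,"rz":0,"grip":1},{"x":29,"y":-27,"z":-3,"rx":0,"ry":0,"rz":0,"grip":1},{"x":29,"y":-27,"z":-3,"rx":0,"ry":0,"rz":0,"grip":1},{"x":29,"y":-27,"z":-3,"rx":0,"ry":0,"rz":0,"grip":1},{"x":0,"y":0,"z":0,"rx":0,"ry":0,"rz":0,"grip":1}]'
```

```text
time: 1.03
eef_pos: [0.4276, -0.2655, 0.259]
tcp_rot: [0.973, 0.231, 0.001, -0.001]
contact_force: [0.3, -0.6, 1.4]
opening: 1.001
finger_force: 0.0
```

Run:
```python
from h import *
import pickle
r=optics.read_camera("wrist"); cv2.imwrite("pics/w2.png",r["color"]); pickle.dump(r,open("w2.pkl","wb"));print(r["D"])
```

```text
[0.02179818 0.         0.         0.         0.        ]
```

View pics/w2.png

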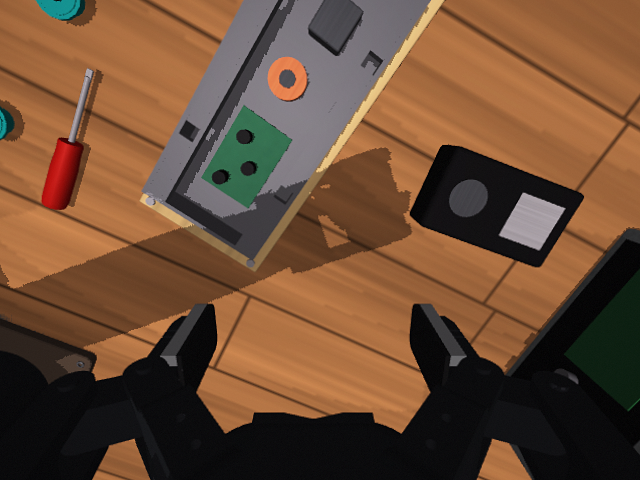

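Three sockets are visible: far right (372,62), near right (285,197) and near left (189,131).

Run:
```python
from h import *
import pickle
r=pickle.load(open("w2.pkl","rb"))
print(fit(ray(r,[(372,62),(285,197),(189,131)],.066),rect(.072,.053)[1:]))
```

```text
(array([ 0.5082, -0.1894]), np.float64(-7.68), [[-0.9, -0.1], [1.4, 1.6], [-0.5, -1.5]])
```

```bash
python3 -m creep '[{"x":18,"y":-33,"z":-2,"rx":0,"ry":0,"rz":0,"grip":1},{"x":18,"y":-33,"z":-2,"rx":0,"ry":0,"rz":0,"grip":1},{"x":18,"y":-33,"z":-2,"rx":0,"ry":0,"rz":0,"grip":1},{"x":18,"y":-33,"z":0,"rx":0,"ry":0,"rz":0,"grip":1},{"x":18,"y":-33,"z":0,"rx":0,"ry":0,"rz":0,"grip":1},{"x":18,"y":-33,"z":0,"rx":0,"ry":0,"rz":0,"grip":1},{"x":18,"y":-33,"z":0,"rx":0,"ry":0,"rz":0,"grip":1},{"x":18,"y":-33,"z":0,"rx":0,"ry":0,"rz":0,"grip":1},{"x":18,"y":-33,"z":0,"rx":0,"ry":0,"rz":0,"grip":1},{"x":18,"y":-33,"z":0,"rx":0,"ry":0,"rz":0,"grip":1}]' && python3 -m creep '[{"x":0,"y":0,"z":0,"rx":0,"ry":0,"rz":7,"grip":1},{"x":0,"y":0,"z":0,"rx":0,"ry":0,"rz":7,"grip":1},{"x":0,"y":0,"z":0,"rx":0,"ry":0,"rz":7,"grip":1},{"x":0,"y":0,"z":0,"rx":0,"ry":0,"rz":7,"grip":1},{"x":0,"y":0,"z":0,"rx":0,"ry":0,"rz":6.5,"grip":1},{"x":-1,"y":-18,"z":0,"rx":0,"ry":0,"rz":0,"grip":1},{"x":-1,"y":-18,"z":0,"rx":0,"ry":0,"rz":0,"grip":1},{"x":0,"y":-18,"z":0,"rx":0,"ry":0,"rz":0,"grip":1},{"x":0,"y":-18,"z":0,"rx":0,"ry":0,"rz":0,"grip":1},{"x":0,"y":0,"z":0,"rx":0,"ry":0,"rz":0,"grip":1}]'
```

```text
time: 1.92
eef_pos: [0.4405, 0.1056, 0.2644]
tcp_rot: [0.974, 0.228, 0.0, 0.0]
contact_force: [0.9, 0.1, -0.2]
opening: 0.999
finger_force: 0.0
time: 2.75
eef_pos: [0.4492, 0.1773, 0.2641]
tcp_rot: [0.998, -0.07, -0.0, -0.0]
contact_force: [0.1, 0.2, -0.5]
opening: 1.002
finger_force: 0.0
```

Run:
```python
from h import *
import pickle
r=optics.read_camera("wrist"); cv2.imwrite("pics/w3.png",r["color"]); pickle.dump(r,open("w3.pkl","wb"));s=ctrl.get_state();print(s["eef_pos"],s["qpos"],Rn.from_quat(s["tcp_rot"]).as_matrix().round(4))
```

```text
[0.44895678 0.17626881 0.26397392] [ 1.63664176e-01 -1.75279675e-01  1.99906144e+00 -5.68475979e-04
  1.31857887e+00  1.87478653e+00] [[ 9.902e-01 -1.397e-01 -7.000e-04]
 [-1.397e-01 -9.902e-01 -7.000e-04]
 [-6.000e-04  8.000e-04 -1.000e+00]]
```

View pics/w3.png

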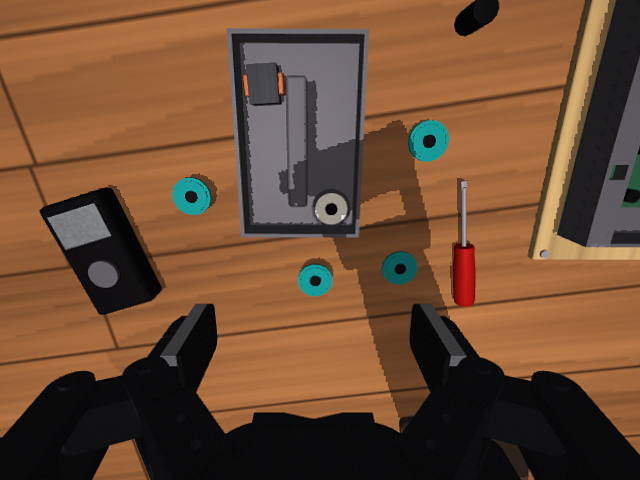

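Run:
```python
from h import *
import pickle
r=pickle.load(open("w3.pkl","rb"))
t=fit(ray(r,[(227.5,30),(368.5,30),(358,237),(242,237)],.052),rect(.1,.065))
b=fit(ray(r,[(287,76),(306,76),(307.5,207),(289.5,207)],.097),rect(.056,.009))
print(t);print(b)
s=ctrl.get_state();R=Rn.from_quat(s["tcp_rot"]).as_matrix()
print(R.T@np.r_[(t[0]+b[0])/2-s["eef_pos"][:2],0]*1e3, np.degrees(np.arctan2(R[1,0],R[0,0])))
```

```text
(array([0.5162, 0.1814]), np.float64(-8.15), [[0.6, 0.4], [0.1, -0.3], [-0.6, -0.6], [-0.2, 0.5]])
(array([0.5163, 0.181 ]), np.float64(-7.97), [[0.4, 1.0], [0.1, -1.1], [-0.3, -0.5], [-0.2, 0.6]])
[ 6.59440677e+01 -1.42853582e+01 -4.82467734e-02] -8.031961311387208
```

```bash
python3 -m creep '[{"x":33,"y":-7,"z":0,"rx":0,"ry":0,"rz":0,"grip":1},{"x":33,"y":-7,"z":0,"rx":0,"ry":0,"rz":0,"grip":1},{"x":0,"y":0,"z":30,"rx":0,"ry":0,"rz":0,"grip":1},{"x":0,"y":0,"z":30,"rx":0,"ry":0,"rz":0,"grip":1},{"x":0,"y":0,"z":30,"rx":0,"ry":0,"rz":0,"grip":1},{"x":0,"y":0,"z":20,"rx":0,"ry":0,"rz":0,"grip":1},{"x":0,"y":0,"z":10,"rx":0,"ry":0,"rz":0,"grip":1},{"x":0,"y":0,"z":0,"rx":0,"ry":0,"rz":0,"grip":1},{"x":0,"y":0,"z":0,"rx":0,"ry":0,"rz":0,"grip":1},{"x":0,"y":0,"z":0,"rx":0,"ry":0,"rz":0,"grip":1}]'
```

```text
time: 3.63
eef_pos: [0.5173, 0.1806, 0.1464]
tcp_rot: [0.997, -0.071, 0.002, -0.0]
contact_force: [0.2, -0.9, -0.4]
opening: 0.999
finger_force: 0.0
```

```bash
python3 -m creep '[{"x":0,"y":0,"z":25,"rx":0,"ry":0,"rz":0,"grip":1},{"x":0,"y":0,"z":25,"rx":0,"ry":0,"rz":0,"grip":1},{"x":0,"y":0,"z":20,"rx":0,"ry":0,"rz":0,"grip":1},{"x":0,"y":0,"z":9,"rx":0,"ry":0,"rz":0,"grip":1},{"x":0,"y":0,"z":0,"rx":0,"ry":0,"rz":0,"grip":1},{"x":0,"y":0,"z":0,"rx":0,"ry":0,"rz":0,"grip":0.4},{"x":0,"y":0,"z":0,"rx":0,"ry":0,"rz":0,"grip":0.4},{"x":0,"y":0,"z":0,"rx":0,"ry":0,"rz":0,"grip":0.3},{"x":0,"y":0,"z":0,"rx":0,"ry":0,"rz":0,"grip":0.3},{"x":0,"y":0,"z":0,"rx":0,"ry":0,"rz":0,"grip":0.3}]' 30; python3 -m creep '[{"x":0,"y":0,"z":0,"rx":0,"ry":0,"rz":0,"grip":0.2},{"x":0,"y":0,"z":0,"rx":0,"ry":0,"rz":0,"grip":0.1},{"x":0,"y":0,"z":0,"rx":0,"ry":0,"rz":0,"grip":0},{"x":0,"y":0,"z":0,"rx":0,"ry":0,"rz":0,"grip":0},{"x":0,"y":0,"z":0,"rx":0,"ry":0,"rz":0,"grip":0},{"x":0,"y":0,"z":0,"rx":0,"ry":0,"rz":0,"grip":0},{"x":0,"y":0,"z":0,"rx":0,"ry":0,"rz":0,"grip":0},{"x":0,"y":0,"z":0,"rx":0,"ry":0,"rz":0,"grip":0},{"x":0,"y":0,"z":0,"rx":0,"ry":0,"rz":0,"grip":0},{"x":0,"y":0,"z":0,"rx":0,"ry":0,"rz":0,"grip":0}]' 90
```

```text
time: 4.47
eef_pos: [0.5165, 0.181, 0.0664]
tcp_rot: [0.998, -0.071, 0.001, -0.0]
contact_force: [-0.2, 0.3, 0.0]
opening: 0.312
finger_force: 0.0
time: 5.3
eef_pos: [0.5164, 0.1813, 0.0664]
tcp_rot: [0.997, -0.071, 0.001, -0.0]
contact_force: [-1.2, 2.3, 6.2]
opening: 0.199
finger_force: 88.2
```

```bash
python3 -m creep '[{"x":0,"y":0,"z":-2,"rx":0,"ry":0,"rz":0,"grip":0},{"x":0,"y":0,"z":-5,"rx":0,"ry":0,"rz":0,"grip":0},{"x":0,"y":0,"z":-10,"rx":0,"ry":0,"rz":0,"grip":0},{"x":0,"y":0,"z":-15,"rx":0,"ry":0,"rz":0,"grip":0},{"x":0,"y":0,"z":-18,"rx":0,"ry":0,"rz":0,"grip":0},{"x":0,"y":0,"z":-18,"rx":0,"ry":0,"rz":0,"grip":0},{"x":0,"y":0,"z":-15,"rx":0,"ry":0,"rz":0,"grip":0},{"x":0,"y":0,"z":-10,"rx":0,"ry":0,"rz":0,"grip":0},{"x":0,"y":0,"z":-5,"rx":0,"ry":0,"rz":0,"grip":0},{"x":0,"y":0,"z":0,"rx":0,"ry":0,"rz":0,"grip":0}]'
python3 - <<'E'
from h import *
s=ctrl.get_state();R=Rn.from_quat(s["tcp_rot"]).as_matrix()
print(s["contact_force"],s["wrist_torque"],R.round(4).tolist(), R.T@(np.r_[.509,-.189,s["eef_pos"][2]]-s["eef_pos"])*1e3)
E
```

```text
time: 6.13
eef_pos: [0.5161, 0.1809, 0.1641]
tcp_rot: [0.998, -0.071, 0.001, -0.0]
contact_force: [1.3, -0.1, -7.0]
opening: 0.198
finger_force: 88.2
[ 1.30971003 -0.12973736 -6.98039842] [ 0.00512953  0.02010268 -0.02303488] [[0.99, -0.1408, 0.0013], [-0.1408, -0.99, 0.0001], [0.0012, -0.0003, -1.0]] [ 4.50797977e+01  3.67163863e+02 -3.88283805e-02]
```

```bash
python3 -m creep '[{"x":0.5,"y":4,"z":0,"rx":0,"ry":0,"rz":0,"grip":0},{"x":1,"y":9,"z":0,"rx":0,"ry":0,"rz":0,"grip":0},{"x":2,"y":15,"z":0,"rx":0,"ry":0,"rz":0,"grip":0},{"x":2.5,"y":21,"z":0,"rx":0,"ry":0,"rz":0,"grip":0},{"x":3,"y":26,"z":0,"rx":0,"ry":0,"rz":0,"grip":0},{"x":3.5,"y":29,"z":0,"rx":0,"ry":0,"rz":0,"grip":0},{"x":3.5,"y":29,"z":0,"rx":0,"ry":0,"rz":0,"grip":0},{"x":3.5,"y":29,"z":0,"rx":0,"ry":0,"rz":0,"grip":0},{"x":3.5,"y":29,"z":0,"rx":0,"ry":0,"rz":0,"grip":0},{"x":3.5,"y":29,"z":0,"rx":0,"ry":0,"rz":0,"grip":0}]' && python3 -m creep '[{"x":3.5,"y":29,"z":0,"rx":0,"ry":0,"rz":0,"grip":0},{"x":3.5,"y":29,"z":0,"rx":0,"ry":0,"rz":0,"grip":0},{"x":3,"y":26,"z":0,"rx":0,"ry":0,"rz":0,"grip":0},{"x":2.5,"y":21,"z":0,"rx":0,"ry":0,"rz":0,"grip":0},{"x":2,"y":16,"z":0,"rx":0,"ry":0,"rz":0,"grip":0},{"x":1.5,"y":12,"z":0,"rx":0,"ry":0,"rz":0,"grip":0},{"x":1,"y":8,"z":0,"rx":0,"ry":0,"rz":0,"grip":0},{"x":1,"y":4,"z":0,"rx":0,"ry":0,"rz":0,"grip":0},{"x":0.5,"y":2,"z":0,"rx":0,"ry":0,"rz":0,"grip":0},{"x":0,"y":0,"z":0,"rx":0,"ry":0,"rz":0,"grip":0}]'
python3 - <<'E'
from h import *
import pickle
P=[]
s=ctrl.get_state();R=Rn.from_quat(s["tcp_rot"]).as_matrix()
print(s["contact_force"],R.T@(np.r_[.509,-.189,s["eef_pos"][2]]-s["eef_pos"])*1e3)
a=optics.read_camera("top");w=optics.read_camera("wrist");pickle.dump((a,w),open("c4.pkl","wb"))
i=a["color"][165:365,320:480]
i=cv2.convertScaleAbs(cv2.resize(i,None,fx=3,fy=3,interpolation=cv2.INTER_CUBIC),alpha=1.5)
j=cv2.resize(w["color"],(320,240)); o=np.zeros((600,800,3),np.uint8);o[:,:480]=i;o[:240,480:]=j
cv2.imwrite("pics/p4.png",o)
E
```

```text
time: 6.97
eef_pos: [0.5097, -0.0425, 0.1619]
tcp_rot: [0.997, -0.071, -0.001, -0.0]
contact_force: [0.8, 1.1, -7.0]
opening: 0.197
finger_force: 88.5
time: 7.8
eef_pos: [0.5086, -0.1885, 0.1631]
tcp_rot: [0.998, -0.07, -0.0, -0.0]
contact_force: [0.3, -0.3, -7.5]
opening: 0.197
finger_force: 88.5
[ 0.28841871 -0.25595819 -7.51172029] [ 4.20394603e-01  4.33134394e-01 -4.03245213e-04]
```

View pics/p4.png

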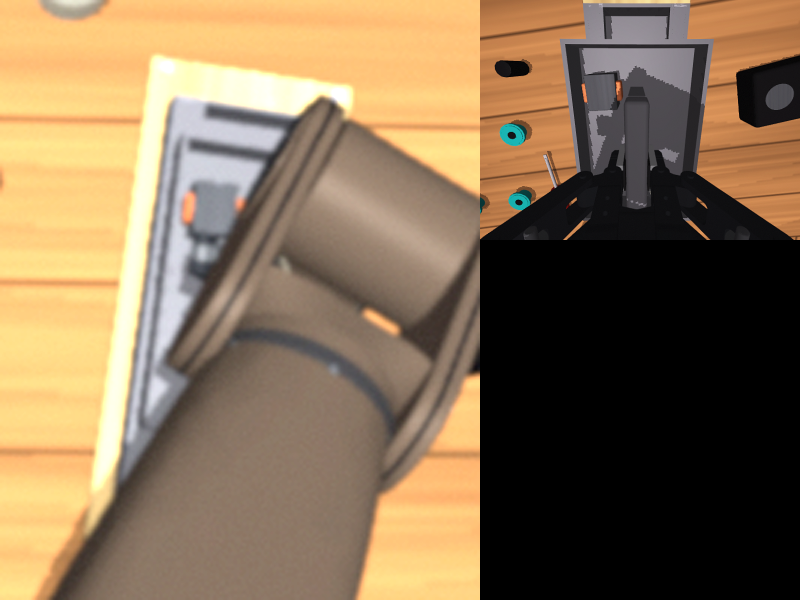

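The tray hangs level and parallel over the base tray, with its parts still inside (transformer at (603,90) in the wrist inset). Next I lower it to just above the rim and feel for it.

```bash
python3 -m creep '[{"x":0,"y":0,"z":2,"rx":0,"ry":0,"rz":0,"grip":0},{"x":0,"y":0,"z":5,"rx":0,"ry":0,"rz":0,"grip":0},{"x":0,"y":0,"z":6,"rx":0,"ry":0,"rz":0,"grip":0},{"x":0,"y":0,"z":6,"rx":0,"ry":0,"rz":0,"grip":0},{"x":0,"y":0,"z":5,"rx":0,"ry":0,"rz":0,"grip":0},{"x":0,"y":0,"z":3,"rx":0,"ry":0,"rz":0,"grip":0},{"x":0,"y":0,"z":1,"rx":0,"ry":0,"rz":0,"grip":0},{"x":0,"y":0,"z":0,"rx":0,"ry":0,"rz":0,"grip":0},{"x":0,"y":0,"z":0,"rx":0,"ry":0,"rz":0,"grip":0},{"x":0,"y":0,"z":0,"rx":0,"ry":0,"rz":0,"grip":0}]' && python3 -m creep '[{"x":0,"y":0,"z":0.5,"rx":0,"ry":0,"rz":0,"grip":0},{"x":0,"y":0,"z":0.5,"rx":0,"ry":0,"rz":0,"grip":0},{"x":0,"y":0,"z":0.5,"rx":0,"ry":0,"rz":0,"grip":0},{"x":0,"y":0,"z":0.5,"rx":0,"ry":0,"rz":0,"grip":0},{"x":0,"y":0,"z":0.5,"rx":0,"ry":0,"rz":0,"grip":0},{"x":0,"y":0,"z":0.5,"rx":0,"ry":0,"rz":0,"grip":0},{"x":0,"y":0,"z":0.5,"rx":0,"ry":0,"rz":0,"grip":0},{"x":0,"y":0,"z":0.5,"rx":0,"ry":0,"rz":0,"grip":0},{"x":0,"y":0,"z":0,"rx":0,"ry":0,"rz":0,"grip":0},{"x":0,"y":0,"z":0,"rx":0,"ry":0,"rz":0,"grip":0}]'
```

```text
time: 8.73
eef_pos: [0.509, -0.189, 0.1358]
tcp_rot: [0.998, -0.071, 0.0, 0.0]
contact_force: [-0.7, -0.1, -8.0]
opening: 0.192
finger_force: 88.5
time: 9.57
eef_pos: [0.5087, -0.1888, 0.1312]
tcp_rot: [0.998, -0.071, -0.0, -0.0]
contact_force: [1.0, -0.1, -7.2]
opening: 0.197
finger_force: 88.5
```

```bash
python3 -m creep '[{"x":0,"y":0,"z":0.5,"rx":0,"ry":0,"rz":0,"grip":0},{"x":0,"y":0,"z":0.5,"rx":0,"ry":0,"rz":0,"grip":0},{"x":0,"y":0,"z":0.5,"rx":0,"ry":0,"rz":0,"grip":0},{"x":0,"y":0,"z":0.5,"rx":0,"ry":0,"rz":0,"grip":0},{"x":0,"y":0,"z":0,"rx":0,"ry":0,"rz":0,"grip":0},{"x":0,"y":0,"z":0,"rx":0,"ry":0,"rz":0,"grip":0},{"x":0,"y":0,"z":0,"rx":0,"ry":0,"rz":0,"grip":0},{"x":0,"y":0,"z":0,"rx":0,"ry":0,"rz":0,"grip":0},{"x":0,"y":0,"z":0,"rx":0,"ry":0,"rz":0,"grip":0},{"x":0,"y":0,"z":0,"rx":0,"ry":0,"rz":0,"grip":0}]'; python3 -c "
from plant import ctrl
s=ctrl.get_state();print(s['contact_force'],s['wrist_torque'],s['eef_pos'])"
```

```text
time: 10.4
eef_pos: [0.5087, -0.1888, 0.1294]
tcp_rot: [0.998, -0.071, 0.0, 0.0]
contact_force: [0.6, -0.3, -6.9]
opening: 0.196
finger_force: 88.5
[ 0.58770232 -0.28005398 -6.9202433 ] [-0.02301292  0.16842937  0.00259067] [ 0.50872473 -0.18880953  0.12935987]
```

```bash
python3 -m creep '[{"x":0,"y":0,"z":0.5,"rx":0,"ry":0,"rz":0,"grip":0},{"x":0,"y":0,"z":0.5,"rx":0,"ry":0,"rz":0,"grip":0},{"x":0,"y":0,"z":0.5,"rx":0,"ry":0,"rz":0,"grip":0},{"x":0,"y":0,"z":0.5,"rx":0,"ry":0,"rz":0,"grip":0},{"x":0,"y":0,"z":0.5,"rx":0,"ry":0,"rz":0,"grip":0},{"x":0,"y":0,"z":0.5,"rx":0,"ry":0,"rz":0,"grip":0},{"x":0,"y":0,"z":0,"rx":0,"ry":0,"rz":0,"grip":0},{"x":0,"y":0,"z":0,"rx":0,"ry":0,"rz":0,"grip":0},{"x":0,"y":0,"z":0,"rx":0,"ry":0,"rz":0,"grip":0},{"x":0,"y":0,"z":0,"rx":0,"ry":0,"rz":0,"grip":0}]'; python3 -c "
from plant import ctrl
s=ctrl.get_state();print(s['contact_force'],s['wrist_torque'],s['eef_pos'])"
```

```text
time: 11.23
eef_pos: [0.5087, -0.1888, 0.1264]
tcp_rot: [0.998, -0.071, 0.0, 0.0]
contact_force: [-0.3, 0.3, -7.2]
opening: 0.194
finger_force: 88.5
[-0.34464181  0.34109398 -7.17519567] [-0.00214214 -0.06885964  0.02712782] [ 0.50873384 -0.18879917  0.12636652]
```

The lugs are in the sockets with no side load. I'll lower it the rest of the way.

```bash
python3 -m creep '[{"x":0,"y":0,"z":0.7,"rx":0,"ry":0,"rz":0,"grip":0},{"x":0,"y":0,"z":0.7,"rx":0,"ry":0,"rz":0,"grip":0},{"x":0,"y":0,"z":0.7,"rx":0,"ry":0,"rz":0,"grip":0},{"x":0,"y":0,"z":0.7,"rx":0,"ry":0,"rz":0,"grip":0},{"x":0,"y":0,"z":0.7,"rx":0,"ry":0,"rz":0,"grip":0},{"x":0,"y":0,"z":0.7,"rx":0,"ry":0,"rz":0,"grip":0},{"x":0,"y":0,"z":0.6,"rx":0,"ry":0,"rz":0,"grip":0},{"x":0,"y":0,"z":0.6,"rx":0,"ry":0,"rz":0,"grip":0},{"x":0,"y":0,"z":0,"rx":0,"ry":0,"rz":0,"grip":0},{"x":0,"y":0,"z":0,"rx":0,"ry":0,"rz":0,"grip":0}]' && python3 -m creep '[{"x":0,"y":0,"z":0.5,"rx":0,"ry":0,"rz":0,"grip":0},{"x":0,"y":0,"z":0.5,"rx":0,"ry":0,"rz":0,"grip":0},{"x":0,"y":0,"z":0.5,"rx":0,"ry":0,"rz":0,"grip":0},{"x":0,"y":0,"z":0,"rx":0,"ry":0,"rz":0,"grip":0},{"x":0,"y":0,"z":0,"rx":0,"ry":0,"rz":0,"grip":0},{"x":0,"y":0,"z":0,"rx":0,"ry":0,"rz":0,"grip":0},{"x":0,"y":0,"z":0,"rx":0,"ry":0,"rz":0,"grip":0},{"x":0,"y":0,"z":0,"rx":0,"ry":0,"rz":0,"grip":0},{"x":0,"y":0,"z":0,"rx":0,"ry":0,"rz":0,"grip":0},{"x":0,"y":0,"z":0,"rx":0,"ry":0,"rz":0,"grip":0}]'; python3 -c "
from plant import ctrl
s=ctrl.get_state();print(s['contact_force'],s['wrist_torque'],s['eef_pos'])"
```

```text
time: 12.07
eef_pos: [0.5087, -0.1888, 0.1209]
tcp_rot: [0.998, -0.071, -0.0, -0.0]
contact_force: [-0.8, 0.4, -6.9]
opening: 0.202
finger_force: 88.5
time: 12.9
eef_pos: [0.5089, -0.1889, 0.1197]
tcp_rot: [0.998, -0.071, 0.0, 0.0]
contact_force: [-0.4, 0.6, -3.1]
opening: 0.199
finger_force: 89.1
[-0.35803717  0.58809508 -3.11376203] [0.06799128 0.12735354 0.02642951] [ 0.50887126 -0.18890939  0.11968494]
```

```bash
python3 -m creep '[{"x":0,"y":0,"z":0.4,"rx":0,"ry":0,"rz":0,"grip":0},{"x":0,"y":0,"z":0.4,"rx":0,"ry":0,"rz":0,"grip":0},{"x":0,"y":0,"z":0.3,"rx":0,"ry":0,"rz":0,"grip":0},{"x":0,"y":0,"z":0,"rx":0,"ry":0,"rz":0,"grip":0},{"x":0,"y":0,"z":0,"rx":0,"ry":0,"rz":0,"grip":0},{"x":0,"y":0,"z":0,"rx":0,"ry":0,"rz":0,"grip":0},{"x":0,"y":0,"z":0,"rx":0,"ry":0,"rz":0,"grip":0},{"x":0,"y":0,"z":0,"rx":0,"ry":0,"rz":0,"grip":0},{"x":0,"y":0,"z":0,"rx":0,"ry":0,"rz":0,"grip":0},{"x":0,"y":0,"z":0,"rx":0,"ry":0,"rz":0,"grip":0}]' 40 && python3 -m creep '[{"x":0,"y":0,"z":0,"rx":0,"ry":0,"rz":0,"grip":0.2},{"x":0,"y":0,"z":0,"rx":0,"ry":0,"rz":0,"grip":0.22},{"x":0,"y":0,"z":0,"rx":0,"ry":0,"rz":0,"grip":0.25},{"x":0,"y":0,"z":0,"rx":0,"ry":0,"rz":0,"grip":0.3},{"x":0,"y":0,"z":0,"rx":0,"ry":0,"rz":0,"grip":0.4},{"x":0,"y":0,"z":0,"rx":0,"ry":0,"rz":0,"grip":0.55},{"x":0,"y":0,"z":0,"rx":0,"ry":0,"rz":0,"grip":0.6},{"x":0,"y":0,"z":0,"rx":0,"ry":0,"rz":0,"grip":0.6},{"x":0,"y":0,"z":0,"rx":0,"ry":0,"rz":0,"grip":0.6},{"x":0,"y":0,"z":0,"rx":0,"ry":0,"rz":0,"grip":0.6}]'
```

```text
time: 13.73
eef_pos: [0.509, -0.1889, 0.1187]
tcp_rot: [0.998, -0.071, 0.0, 0.0]
contact_force: [-1.6, 0.2, 1.2]
opening: 0.196
finger_force: 89.8
time: 14.57
eef_pos: [0.5087, -0.1888, 0.1183]
tcp_rot: [0.998, -0.071, 0.0, 0.0]
contact_force: [-1.0, -0.3, 0.3]
opening: 0.603
finger_force: 0.0
```

```bash
python3 -m creep '[{"x":0,"y":0,"z":-5,"rx":0,"ry":0,"rz":0,"grip":0.6},{"x":0,"y":0,"z":-15,"rx":0,"ry":0,"rz":0,"grip":0.6},{"x":0,"y":0,"z":-25,"rx":0,"ry":0,"rz":0,"grip":0.6},{"x":0,"y":0,"z":-25,"rx":0,"ry":0,"rz":0,"grip":0.6},{"x":0,"y":0,"z":-25,"rx":0,"ry":0,"rz":0,"grip":0.6},{"x":-15,"y":0,"z":-20,"rx":0,"ry":0,"rz":0,"grip":0.6},{"x":-15,"y":0,"z":-15,"rx":0,"ry":0,"rz":0,"grip":0.6},{"x":-15,"y":0,"z":0,"rx":0,"ry":0,"rz":0,"grip":0.6},{"x":-10,"y":0,"z":0,"rx":0,"ry":0,"rz":0,"grip":0.6},{"x":0,"y":0,"z":0,"rx":0,"ry":0,"rz":0,"grip":0.6}]'
python3 - <<'E'
from h import *
import pickle
w=optics.read_camera("wrist");pickle.dump(w,open("w5.pkl","wb"));cv2.imwrite("pics/w5.png",w["color"])
E
```

```text
time: 15.4
eef_pos: [0.453, -0.1807, 0.2484]
tcp_rot: [0.997, -0.071, -0.0, 0.0]
contact_force: [0.0, 0.6, -0.2]
opening: 0.603
finger_force: 0.0
```

View pics/w5.png

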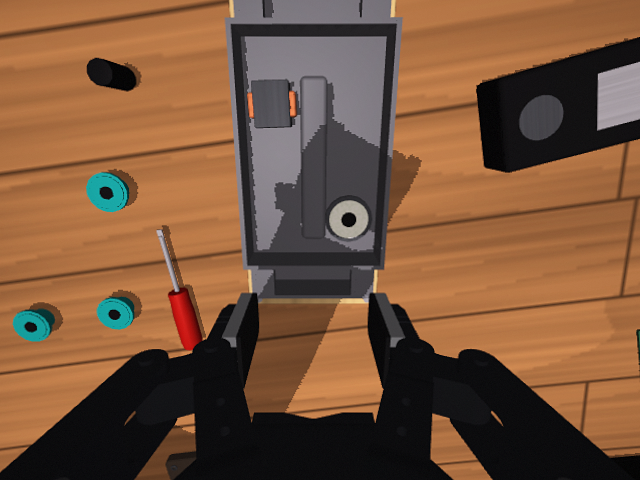

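The tray sits square on the base tray, with the transformer (272,103) and speaker (348,219) still inside and the fingers clear. One check of its height and level from the rim corners, then I hand in.

Run:
```python
from h import *
import pickle
from plant import sign_off
r=pickle.load(open("w5.pkl","rb"))
f=fit(ray(r,[(229,21),(402,19),(386,268),(244.5,268)],.1046),rect(.1,.065)); print(f)
if np.abs(f[2]).max()<4: print(sign_off())
```

```text
(array([ 0.5087, -0.1913]), np.float64(-7.97), [[1.9, 1.3], [0.6, -1.5], [-1.0, 0.5], [-1.5, -0.3]])
the job is handed in; nothing more can be done
None
```

The parts tray is stacked on the base tray with its lugs in the sockets. It sits home and level as far as force, height and camera checks show, with both loose parts still inside. I handed it in at about 15.5 s of the 67 s allowed, with the gripper clear.

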